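# Square up a plant-name board and hold the pencil ready to rule the line

### The arm

A 7-joint arm with a two-finger parallel gripper is mounted at the origin on the work surface. World frame = base frame: x ahead of the robot, y to its left, z up, the work surface at z = 0. Lengths are in mm, angles in rad, forces in N, time in s.
With the tool pointing down it reaches from about 425 to 1025 mm from the base axis. Payload 3.6 kg.
Tool frame: the origin (TCP) lies on the centre line of the jaws, within the pads' length; the fingertips stand 17 mm ahead of it and the grasp point (between the pads) lies 2 mm behind it; z points along the fingers, y is the line along which they close (so a half turn about z gives the same grasp; the last joint's range is limited). The gripper opens to 85 mm and grips with 20 to 120 N. Pads are 22 mm wide; open, the fingers measure 114 mm over their backs; the gripper's body (76 mm by 85 mm) begins 54 mm behind the grasp point. The pads swing forward as they close: fully open they stand 13 mm farther back than shut.
Start: joints at [1.218, 0.591, 0.048, 1.609, -0.033, 0.943, -0.034], TCP at [186.245, -700.673, 248.302] pointing down, gripper open.
Joint ranges: [-2.69, 2.69], [-0.47, 2.24], [-1.27, 1.36], [0.19, 2.51], [-1.53, 4.68], [0.08, 2.07], [-3.09, 3.09]. Speed limits (rad/s): [2.57, 2.57, 3.14, 3.14, 3.14, 3.14, 3.14].

### API

Orientations are given as [roll, pitch, yaw] about the fixed x, y, z axes, in that order (R = Rz(yaw) Ry(pitch) Rx(roll)).
In Python, from cell import observe, vision, env gives the robot as it stands.
- The arm moves only by the tool apply_moves, never from a script. Its argument "series" is one flat list of numbers, 7 for each row, row after row: the shift along the world's x, y, z in m, then the turn, a rotation vector about the world's x, y, z in degrees, then the opening, from 0 (shut) to 1 (fully open). A call has 1 to 10 rows; each row shifts and turns the commanded pose from where the row before left it; what a row does not reach is not made up. A row lasts 1/12 s, in which the tool goes at most 41.7 mm and 7.16 degrees, less where a joint would pass 70% of its speed; a pose out of reach is approached as far as the arm can. A call is refused whole if a number of a shift passes 0.0417 or a number of a turn 7.16, either way. A call with a gripper value outside its range is refused whole. The fingers move at their own pace and stop on an object; the grip force is fixed at half the most. Time passes only in rows, so rows that do not move let the fingers close. It gives the time, the measured TCP pose, the force, the opening and the grip force at its end, in the units of the state.
- observe(): the state, without advancing time (a new reading comes with each control period).
- vision.read_camera(name): name is "side" or "top" or "wrist"; returns the picture (420x560x3 uint8, red, green, blue); there is no depth.
- vision.calibration(name): a dict with "camera_matrix" (3x3 intrinsics, pixels), "xyz" and "attitude" of the camera in the world; the wrist camera has in their place "tool_from_camera" (4x4, takes a point from camera to tool coordinates, whose origin is the TCP and whose axes are the flange's). Camera axes: x right, y up, looking along -z (the intrinsics and any distortion apply to the point x, -y, -z); pixel columns grow to the right and rows downward; lengths in mm; the calibration is good to about 2 mm. A picture is of the moment at which its call begins: read the wrist's pose just before it. calibration takes no time and is no camera call.
- env.finish_job(): hands the job in; it is judged then, once.
The state is a dict: "time_s": time; "joint_positions": joint angles; "joint_vel": joint speeds; "joint_efforts": joint torques, N m; "tool_pos": TCP position; "tool_rot": TCP orientation; "ft_force": force on the tool from outside, world axes, zero at the start; "torque": the same for the moment, N m; "gripper_width": opening from 0.0 (shut) to 1.0 (fully open); "finger_force": force on a finger pad.
Only numpy, scipy, OpenCV 4.12 (cv2) and the standard library are available. Lean on these libraries where they do the work, as an engineer would, in place of code of your own. Each camera call takes 0.05 s, during which the arm holds its last target. There are 200 camera calls.

### The job

Get ready to rule a line across the blank cedar plant-name board: lay the small red T-square flat on the table with its fence flush against the board's near long edge, its blade over the board and one long edge of the blade at the black pencil tick, and let go of it. Then draw the green marking pencil out of the wooden tool block, lean it point down to a writing slant of about 45 degrees, and finish while still holding it like that, the point hovering two or three centimetres above the board over the line at the tick. Never let the pencil touch the board or the square, and leave the brush, the pot and the trowel where they are.

Things in the scene. Friction and masses are not known exactly. Their poses are not given: they have to be found in the camera images.
- board: blank cedar plant-name board, taped down so that it does not move, 90 mm (its x) by 240 mm (its y) by 10 mm thick, lying flat on the table. Origin at the centre of its underside, on the table. Its x axis points away from the robot, more or less; the near long edge is the upright face at x = -45 mm, running along its y axis
- tick (a point): the end of the black pencil tick at the board's near long edge, on the board's top face: x = -45, y = +20, z = 10 mm of the board; axes as the board's. The tick is 4 mm wide and runs in from the edge for 30 mm, square to it; the line to be ruled starts here and runs along the board's x axis across the board
- square_heel (a point): centre of the grip heel of the loose T-square (red head, dark blade, 0.16 kg), half-way up, 10 mm above its underside. x: along the blade, from heel to blade end; y: along the fence; z up. Heel: block 40 (x) by 36 (y) by 20 mm tall, with a flat brass lock screw 4 mm high on top. The square balances about 20 mm ahead of this point
- face_left (a point): left end of the square's fence face, half-way up: x = +34, y = +45 mm from the heel's centre; axes as the square's. The fence bar is 90 mm (y) by 14 mm (x) by 20 mm tall, right in front of the heel; this front face is the one to lay against the board
- face_right (a point): right end of the square's fence face, half-way up (x = +34, y = -45 mm from the heel's centre); axes as the square's
- edge_left (a point): point on the blade's left long edge, 10 mm beyond the fence face: x = +44, y = +13, z = +2 mm from the heel's centre; axes as the square's. The blade is 26 mm wide, 2 mm thick and sticks out 120 mm beyond the fence face; its underside is 11 mm above the square's underside, so with the head flat on the table it passes 1 mm over the board
- edge_right (a point): point on the blade's right long edge, 10 mm beyond the fence face: x = +44, y = -13, z = +2 mm from the heel's centre; axes as the square's
- block: fixed hardwood tool block, 130 mm (x) by 50 mm (y) by 80 mm tall, origin at the centre of its underside, on the table. Two upright holes of 16 mm diameter and 65 mm deep in its top, at x = -32 mm and x = +32 mm; the pencil stands in one and the brush in the other, either way round
- pencil_mid (a point): middle of the loose green marking pencil, 80 mm from its point and 80 mm from its top; z axis along it from point to top. Round, 14 mm in diameter, 160 mm long, 30 g: steel cone point of 18 mm, green barrel, black cap 11 mm in diameter on the last 12 mm. It stands loosely, point down, in a hole of the block with about 95 mm of it showing, and may lean by up to 3 degrees
- pencil_tip (a point): the pencil's point; axes as the pencil's
- brush_mid (a point): middle of the bamboo brush standing handle down in the other hole: 150 mm long, 14 mm bamboo handle, dark bristles spreading to 31 mm at the top. Leave it alone
- pot: blue glazed flower pot, 120 mm across the rim and 105 mm tall, origin at the centre of its underside. Leave it alone
- trowel_mid (a point): middle of the copper-coloured trowel, 305 mm long, leaning with its handle end on the table and its blade up on the near rim of the stacked white seed trays (360 by 240 by 105 mm, left of the work). Leave it alone

How it is judged:
By the outcome, as a careful person would: the job done as asked, in the order asked, and still so for the second after the job is handed in, while the arm keeps its last pose, push and grip.
It also fails if it takes over 54 s, if anything falls off the work surface, if the arm or the gripper's body presses on something with over 40 N, if the wrist force passes 120 N, or if a joint passes its speed limit or range.

## Working session

There is one attempt and no reset: what is moved stays moved. The work goes in short steps, Python scripts to look and compute and a tool call to move; the robot and the scene stay as the last step left them, time stands still between calls to the robot, and variables do not carry over. Pictures are saved under pics/ and viewed, at most 10 in all, crops included, and the job is handed in when it is done.

Besides the shell and the picture viewer there is one more tool, called after ">>>" in YAML: its name, and indented under it one key for each argument. apply_moves: Moves the arm, as the interface text tells. Its arguments: {"type":"object","properties":{"series":{"type":"array","items":{"type":"number"}}},"required":["series"]}

```bash
ls; mkdir -p pics; python3 - <<'E'
from cell import observe, vision, env
import cv2
print(observe())
for n in ("top","side"):
    im=vision.read_camera(n); cv2.imwrite(f"pics/{n}0.png",im[:,:,::-1]); print(n,vision.calibration(n))
print(vision.calibration("wrist"))
E
```

```text
pics
{'time_s': 0.0, 'joint_positions': array([ 1.21752032,  0.59211395,  0.04833859,  1.60986177, -0.03330817,
        0.94266127, -0.03368206]), 'joint_vel': array([-0.00179911,  0.000983  ,  0.00026812,  0.00013418,  0.00082457,
        0.00026759,  0.0010567 ]), 'joint_efforts': array([ 4.42642986e-04, -5.48682082e+01,  1.54667929e+00, -1.98122871e+01,
        9.36980301e-03,  8.64517002e-03, -1.12405999e-06]), 'tool_pos': array([ 186.00774451, -699.90754902,  247.13084482]), 'tool_rot': array([-3.13935848e+00,  1.41783648e-04,  2.59836610e-01]), 'ft_force': array([0.50376316, 0.32197121, 0.04160728]), 'torque': array([ 0.00616559,  0.01887416, -0.01024647]), 'finger_force': 0.0, 'gripper_width': 1.0029590702309845}
top {'camera_matrix': array([[394.1105831 ,   0.        , 283.31024533],
       [  0.        , 394.1105831 , 207.38223369],
       [  0.        ,   0.        ,   1.        ]]), 'xyz': array([ 378.82794332,  128.59720922, 1106.43428865]), 'attitude': array([ 0.19779606, -0.02745385, -1.58724075])}
side {'camera_matrix': array([[469.08681005,   0.        , 275.05366544],
       [  0.        , 469.08681005, 205.06655276],
       [  0.        ,   0.        ,   1.        ]]), 'xyz': array([-122.72714064,  925.89776704,  721.04571704]), 'attitude': array([ 1.03951622e+00, -1.65267781e-04, -2.44335768e+00])}
{'camera_matrix': array([[298.28072434,   0.        , 279.01859713],
       [  0.        , 298.28072434, 209.06337388],
       [  0.        ,   0.        ,   1.        ]]), 'tool_from_camera': array([[-9.73145284e-04,  9.60285915e-01,  2.79016156e-01,
         7.07360762e+01],
       [ 9.99999480e-01,  8.49198018e-04,  5.65099473e-04,
        -5.78336184e-01],
       [ 3.05717098e-04,  2.79016560e-01, -9.60286242e-01,
        -1.26091060e+02],
       [ 0.00000000e+00,  0.00000000e+00,  0.00000000e+00,
         1.00000000e+00]])}
```

```bash
python3 -c "
import cv2
for n in ('top','side'):
    cv2.imwrite(f'pics/{n}0b.png',cv2.resize(cv2.imread(f'pics/{n}0.png'),(800,600),interpolation=cv2.INTER_CUBIC))"
```

```text
(no output)
```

View pics/top0b.png

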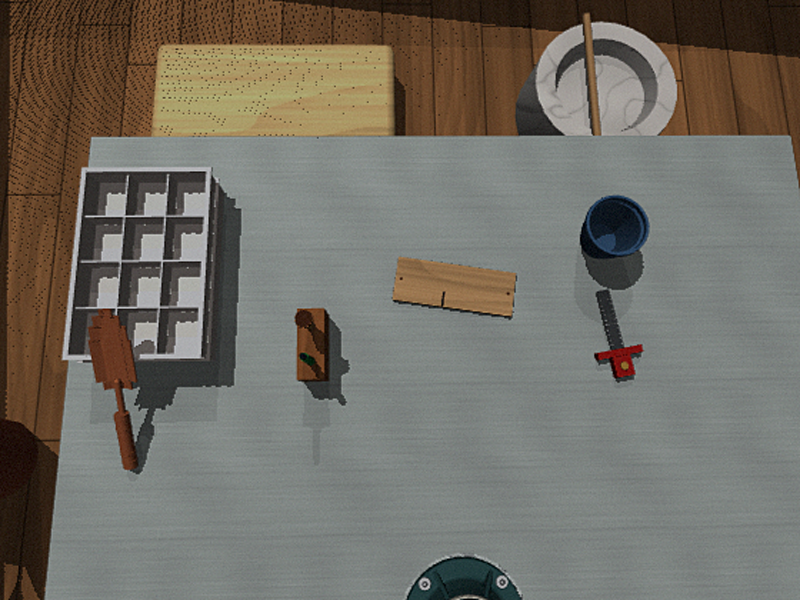

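View pics/side0b.png

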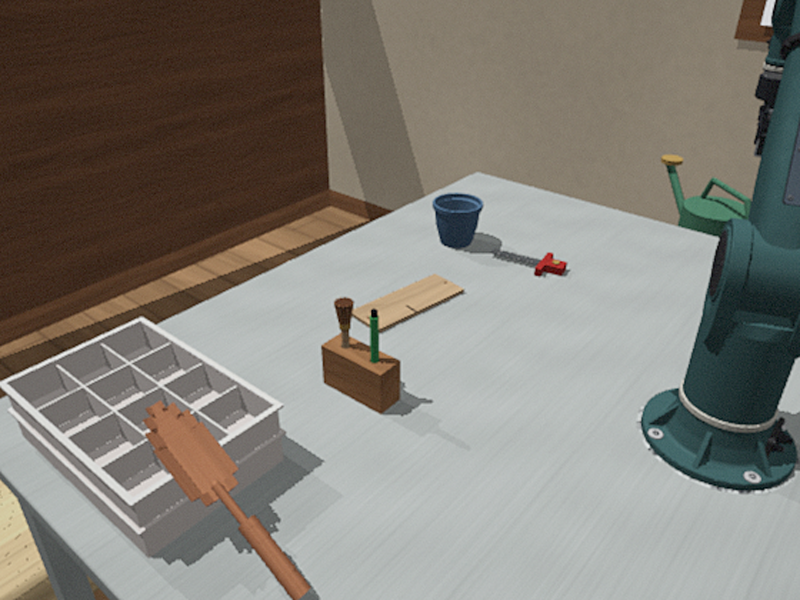

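Top view (800 px wide): square's lock screw at (625,366), blade end (603,292), fence (596,357)–(642,349). Board corners are (398,257), (517,273), (512,318), (392,302), with the tick foot at (443,306). Block is at (297–328,309–381) with the green pencil in its near hole. The side view puts the pencil cap at (374,311), entering the block at (375,361).

```bash
cat > h.py <<'E'
import numpy as np, cv2
from scipy.spatial.transform import Rotation as Ro
from cell import observe, vision, env
def cam(n, s=None):
    c=vision.calibration(n); K=c["camera_matrix"]
    if n!="wrist": return K, Ro.from_euler("xyz",c["attitude"]).as_matrix(), c["xyz"]
    s=s or observe(); T=c["tool_from_camera"]; R=Ro.from_euler("xyz",s["tool_rot"]).as_matrix()
    return K, R@T[:3,:3], s["tool_pos"]+R@T[:3,3]
def ray(C,u,v):
    K,R,p=C; d=R@np.array([(u-K[0,2])/K[0,0],-(v-K[1,2])/K[1,1],-1]); return p,d
def hit(C,u,v,z):
    p,d=ray(C,u,v); return p+d*(z-p[2])/d[2]
def proj(C,P):
    K,R,p=C; q=R.T@(np.asarray(P,float)-p); return K[0,2]+K[0,0]*q[0]/-q[2], K[1,2]+K[1,1]*q[1]/q[2]
def tri(r1,r2):
    A=[];b=[]
    M=np.zeros((3,3));v=np.zeros(3);L=[]
    for p,d in (r1,r2):
        d=d/np.linalg.norm(d);N=np.eye(3)-np.outer(d,d);M+=N;v+=N@p;L.append((p,N))
    x=np.linalg.solve(M,v); return x,[np.linalg.norm(N@(x-p)) for p,N in L]
E
python3 - <<'E'
from h import *
np.set_printoptions(precision=1,suppress=True)
T=cam("top");S=cam("side");k=.7
for n,u,v,z in [("screw",625,366,24),("bladeend",603,292,13),("fL",596,357,20),("fR",642,349,20),("b1",398,257,10),("b2",517,273,10),("b3",512,318,10),("b4",392,302,10),("tick",443,306,10),("k1",297,309,80),("k2",327,309,80),("k3",328,381,80),("k4",298,381,80)]:
    print(n,hit(T,u*k,v*k,z))
for n,u,v,z in [("screw",557,264,24),("tick",408,306,10),("k1",343,335,80),("k2",400,362,80)]: print("side",n,hit(S,u*k,v*k,z))
print("pencil in block",hit(S,375*k,361*k,80),"cap at z175",hit(S,374*k,311*k,175))
E
```

```text
screw [ 453.1 -328.7   24. ]
bladeend [ 601.9 -302.7   13. ]
fL [ 471.6 -275.    20. ]
fR [ 485.9 -367.1   20. ]
b1 [678.9 107.1  10. ]
b2 [ 643.4 -132.2   10. ]
b3 [ 551.9 -117.1   10. ]
b4 [586.8 120.3  10. ]
tick [577.6  19.3  10. ]
k1 [562.4 295.9  80. ]
k2 [561.7 240.8  80. ]
k3 [430.2 237.7  80. ]
k4 [431.  291.4  80. ]
side screw [ 442.7 -313.6   24. ]
side tick [598.1  19.3  10. ]
side k1 [552.7 253.5  80. ]
side k2 [429.  250.6  80. ]
pencil in block [461.6 274.4  80. ] cap at z175 [461.6 274.8 175. ]
```

>>> apply_moves:
  series: [0.0219, 0.0309, -0.007, 0, 0, -0.5, 1, 0.0219, 0.0309, -0.007, 0, 0, -0.5, 1, 0.0219, 0.0309, -0.007, 0, 0, -0.5, 1, 0.0219, 0.0309, -0.007, 0, 0, -0.5, 1, 0.0219, 0.0309, -0.007, 0, 0, -0.5, 1, 0.0219, 0.0309, -0.007, 0, 0, -0.5, 1, 0.0219, 0.0309, -0.007, 0, 0, -0.5, 1, 0.0219, 0.0309, -0.007, 0, 0, -0.5, 1, 0.0219, 0.0309, -0.007, 0, 0, -0.5, 1, 0.0219, 0.0309, -0.007, 0, 0, -0.5, 1]

```text
time_s: 0.93
tool_pos: [405.8, -390.0, 177.8]
tool_rot: [-3.141, 0.0, 0.172]
ft_force: [0.8, 0.1, -0.7]
gripper_width: 1.001
finger_force: 0.0
```

>>> apply_moves:
  series: [0.0219, 0.0309, -0.007, 0, 0, -0.5, 1, 0.0219, 0.0309, -0.007, 0, 0, -0.5, 1, 0, 0, 0, 0, 0, 0, 1, 0, 0, 0, 0, 0, 0, 1]

```text
time_s: 1.27
tool_pos: [450.8, -326.4, 163.5]
tool_rot: [-3.139, 0.0, 0.162]
ft_force: [-0.4, -1.0, 1.5]
gripper_width: 0.999
finger_force: 0.0
```

```bash
cat > snap.py <<'E'
import sys,pickle
from h import *
s=observe(); im=vision.read_camera("wrist"); pickle.dump(s,open(f"pics/{sys.argv[1]}.pkl","wb"))
cv2.imwrite(f"pics/{sys.argv[1]}.png",cv2.resize(im[:,:,::-1],(800,600),interpolation=cv2.INTER_CUBIC))
print(s["time_s"],s["tool_pos"].round(1),np.degrees(s["tool_rot"]).round(2),s["ft_force"].round(1),s["joint_positions"].round(2))
E
python3 snap.py w1
```

```text
1.2667 [ 450.8 -326.4  163.5] [-1.7988e+02  2.0000e-02  9.2800e+00] [-0.4 -1.   1.5] [ 0.51  0.5   0.06  2.06 -0.05  0.59 -0.81]
```

View pics/w1.png

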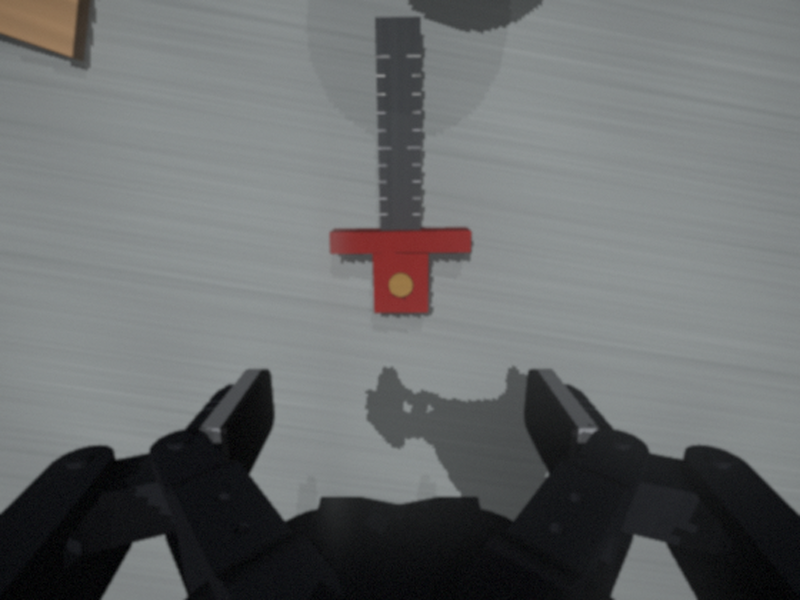

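Wrist view: lock screw at (400,285), blade end corners (376,17) and (422,17), fence front-top edge (331,231)–(471,229), heel (375–430, 253–313).

```bash
python3 - <<'E'
from h import *; import pickle
np.set_printoptions(precision=1,suppress=True)
s=pickle.load(open("pics/w1.pkl","rb")); C=cam("wrist",s); k=.7
P={n:hit(C,u*k,v*k,z) for n,u,v,z in [("screw",400,285,24),("end",399,17,13),("base",401.5,226,13),("fL",331,231,20),("fR",471,229,20),("h1",375,313,20),("h2",430,313,20),("h3",375,254,20),("h4",430,254,20),("bc",73,60,10)]}
for n in P: print(n,P[n])
a=P["end"]-P["base"];b=P["fL"]-P["fR"]
print(np.degrees(np.arctan2(a[1],a[0])),np.degrees(np.arctan2(-b[0],b[1])),(P["h1"]+P["h2"]+P["h3"]+P["h4"])/4,np.linalg.norm(a),np.linalg.norm(b))
E
```

```text
screw [ 453.3 -325.9   24. ]
end [ 605.2 -300.5   13. ]
base [ 489.4 -321.    13. ]
fL [ 480.  -277.5   20. ]
fR [ 495.3 -364.3   20. ]
h1 [ 430.6 -312.8   20. ]
h2 [ 436.5 -348.9   20. ]
h3 [ 469.9 -307.    20. ]
h4 [ 475.6 -341.7   20. ]
bc [ 553.7 -114.5   10. ]
10.027280646337221 10.059507162104621 [ 453.2 -327.6   20. ] 117.59105393584078 88.12478325914716
```

>>> apply_moves:
  series: [0, -0.0005, -0.018, 0, 0, 0.7, 1, 0, 0, -0.018, 0, 0, 0, 1, 0, 0, -0.018, 0, 0, 0, 1, 0, 0, -0.018, 0, 0, 0, 1, 0, 0, -0.018, 0, 0, 0, 1, 0, 0, -0.018, 0, 0, 0, 1, 0, 0, -0.018, 0, 0, 0, 1, 0, 0, -0.016, 0, 0, 0, 1, 0, 0, 0, 0, 0, 0, 0.2, 0, 0, 0, 0, 0, 0, 0.2]

```text
time_s: 2.15
tool_pos: [447.4, -331.9, 21.9]
tool_rot: [-3.141, 0.002, 0.164]
ft_force: [-0.4, -0.0, 0.1]
gripper_width: 0.745
finger_force: 0.0
```

>>> apply_moves:
  series: [0, 0, 0, 0, 0, 0, 0.2, 0, 0, 0, 0, 0, 0, 0.2, 0, 0, 0, 0, 0, 0, 0.2, 0, 0, 0, 0, 0, 0, 0.2, 0, 0, 0, 0, 0, 0, 0.2, 0, 0, 0, 0, 0, 0, 0.2]

```text
time_s: 2.65
tool_pos: [449.3, -331.1, 23.8]
tool_rot: [3.14, -0.001, 0.167]
ft_force: [-0.5, -0.2, 5.9]
gripper_width: 0.406
finger_force: 59.7
```

>>> apply_moves:
  series: [0, 0, 0.015, 0, 0, 0, 0.2, 0, 0.01, 0.015, 0, 0, 0, 0.2, 0.003, 0.025, 0.01, 0, 0, -1, 0.2, 0.006, 0.035, 0, 0, 0, -2, 0.2, 0.006, 0.035, 0, 0, 0, -2, 0.2, 0.006, 0.035, 0, 0, 0, -2, 0.2, 0.006, 0.035, 0, 0, 0, -2, 0.2, 0.006, 0.035, 0, 0, 0, -2, 0.2, 0.006, 0.035, 0, 0, 0, -2, 0.2, 0.006, 0.035, 0, 0, 0, -2, 0.2]

```text
time_s: 3.48
tool_pos: [494.3, -48.6, 62.8]
tool_rot: [-3.141, -0.001, -0.096]
ft_force: [1.0, -0.1, -2.7]
gripper_width: 0.404
finger_force: 60.2
```

>>> apply_moves:
  series: [0.006, 0.035, 0, 0, 0, -2, 0.2, 0.004, 0.025, 0, 0, 0, -1.4, 0.2, 0, 0.01, 0, 0, 0, 0, 0.2, 0, 0, 0, 0, 0, 0, 0.2, 0, 0, 0, 0, 0, 0, 0.2, 0, 0, 0, 0, 0, 0, 0.2]

```text
time_s: 3.98
tool_pos: [503.6, 17.3, 62.5]
tool_rot: [3.14, -0.0, -0.156]
ft_force: [0.2, -1.0, -2.6]
gripper_width: 0.401
finger_force: 60.1
```

```bash
python3 snap.py w2
```

```text
3.9833 [503.6  17.3  62.5] [ 1.7992e+02 -1.0000e-02 -8.9700e+00] [ 0.2 -1.  -2.6] [-0.26  0.64  0.19  2.22 -0.37  0.31 -1.48]
```

View pics/w2.png

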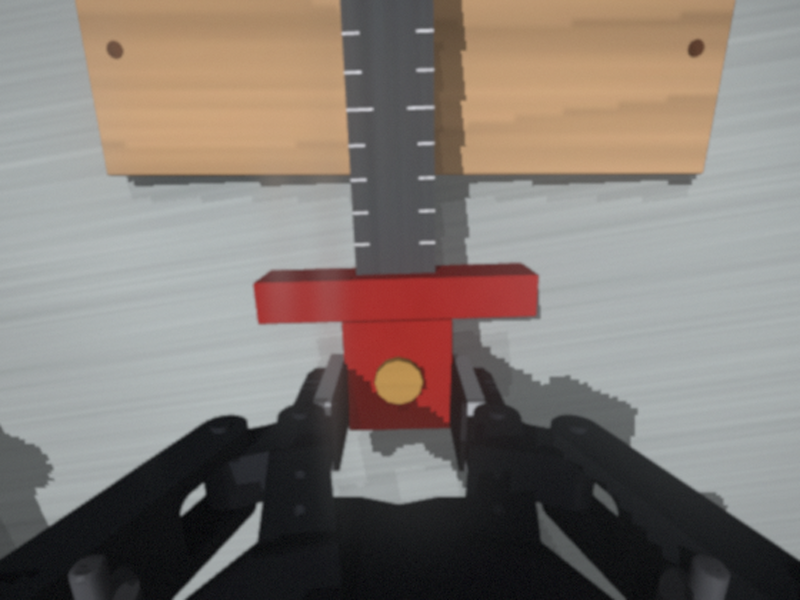

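Wrist view: the board's near top edge runs (108,174)–(703,173), and the tick is hidden by the blade. Fence front-top edge runs (270,273)–(522,265), blade left edge (356,270)→(341,0), right edge (436,270)→(433,0). The square is held about 1–2° counter-clockwise of the tool.

```bash
cat > m.py <<'E'
from h import *; import pickle
np.set_printoptions(precision=1,suppress=True)
s=pickle.load(open("pics/w2.pkl","rb")); C=cam("wrist",s); k=.7
H=lambda u,v,z:hit(C,u*k,v*k,z)
l,r=H(108,174,10),H(703,173,10); ey=(l-r)/np.linalg.norm(l-r); ex=np.array([ey[1],-ey[0],0])
mid=(l+r)/2; tick=mid+20*ey
print("board yaw",np.degrees(np.arctan2(-ey[0],ey[1])),"len",np.linalg.norm(l-r),"tick",tick)
b=38.7
sc=H(399,381,b+24); fl,fr=H(270,273,b+20),H(522,265,b+20)
L0,L1=H(356,270,b+13),H(341,0,b+13);R0,R1=H(436,270,b+13),H(433,0,b+13)
f=fl-fr; c=(L1+R1-L0-R0)
print("heel",sc,"rel tool",sc-s["tool_pos"],"bladewidth",np.linalg.norm(L0-R0),np.linalg.norm(L1-R1))
print("yaw fence",np.degrees(np.arctan2(-f[0],f[1])),"blade",np.degrees(np.arctan2(c[1],c[0])),"L",L0,L1)
T=tick-34*ex-13*ey
print("heel target",T,"d",(T-sc),"face gap along ex",(mid-(fl+fr)/2)@ex,"edge offset along ey",(tick-L0)@ey,(tick-L1)@ey)
E
python3 m.py
```

```text
board yaw -8.92890198385945 len 239.35216432798 tick [576.5  23.7  10. ]
heel [509.6  16.8  62.7] rel tool [ 5.9 -0.5  0.2] bladewidth 26.26130447508069 25.58010594502648
yaw fence -7.177986495827867 blade -7.249621307754647 L [545.9  25.3  51.7] [622.   15.3  51.7]
heel target [540.9  16.1  10. ] d [ 31.3  -0.7 -52.7] face gap along ex 28.661238380894606 edge offset along ey 3.1079584134401217 1.2003618937784915
```

>>> apply_moves:
  series: [0.004, 0.0005, -0.009, 0, 0, -0.9, 0.2, 0.004, 0.0005, -0.009, 0, 0, -0.8, 0.2, 0.004, 0.0005, -0.009, 0, 0, 0, 0.2, 0.0045, 0.0004, -0.008, 0, 0, 0, 0.2, 0, 0, 0, 0, 0, 0, 0.2, 0, 0, 0, 0, 0, 0, 0.2, 0, 0, 0, 0, 0, 0, 0.2]

```text
time_s: 4.62
tool_pos: [520.3, 21.4, 27.0]
tool_rot: [3.141, 0.001, -0.184]
ft_force: [-0.7, 0.1, -2.0]
gripper_width: 0.405
finger_force: 60.0
```

```bash
python3 snap.py w3
```

```text
4.6167 [520.3  21.4  27. ] [ 1.7999e+02  5.0000e-02 -1.0520e+01] [-0.7  0.1 -2. ] [-0.24  0.72  0.15  2.19 -0.4   0.26 -1.49]
```

View pics/w3.png

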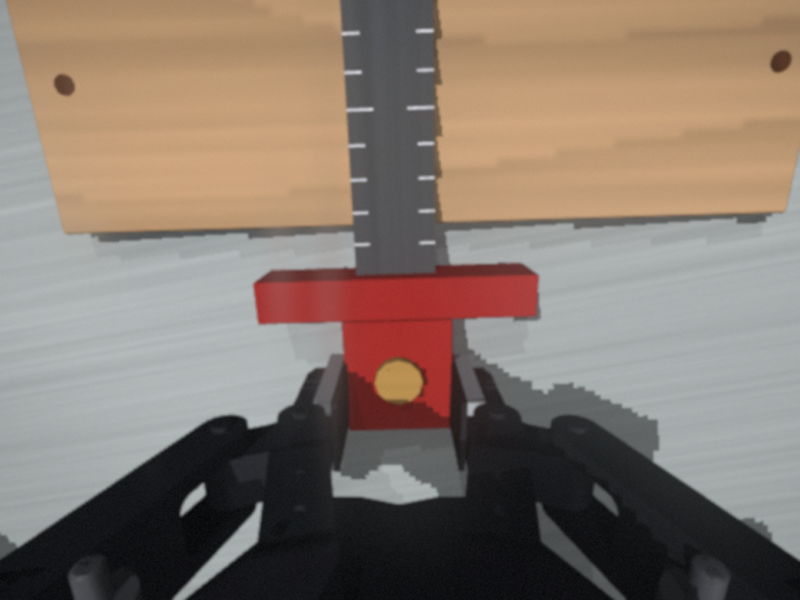

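Wrist view: board's near edge now runs (65,233)–(785,211), parallel to the fence. The blade's left edge crosses it at about (353,222), just left of where the tick should be.

```bash
sed -e 's/w2.pkl/w3.pkl/;s/H(108,174,10),H(703,173,10)/H(65,233,10),H(785,211,10)/;s/b=38.7/b=3.2/' m.py > m3.py; python3 m3.py
```

```text
board yaw -8.838718405189816 len 239.15377603224604 tick [576.5  23.8  10. ]
heel [526.2  20.8  27.2] rel tool [ 5.9 -0.7  0.2] bladewidth 26.240666118569052 25.546247338410367
yaw fence -8.714700515676832 blade -8.801656030687825 L [562.8  28.3  16.2] [638.4  16.2  16.2]
heel target [540.9  16.2  10. ] d [ 14.7  -4.6 -17.2] face gap along ex 12.770428144019593 edge offset along ey -2.3133572283400614 -2.0158454499829292
```

>>> apply_moves:
  series: [0.003, -0.0013, -0.001, 0, 0, 0, 0.2, 0.003, -0.0013, -0.001, 0, 0, 0, 0.2, 0.003, -0.001, -0.0007, 0, 0, 0, 0.2, 0, 0, 0, 0, 0, 0, 0.2, 0, 0, 0, 0, 0, 0, 0.2, 0, 0, 0, 0, 0, 0, 0.2]

```text
time_s: 5.17
tool_pos: [529.5, 17.9, 24.6]
tool_rot: [-3.142, 0.0, -0.183]
ft_force: [0.6, -1.2, -1.7]
gripper_width: 0.404
finger_force: 60.0
```

```bash
python3 snap.py w4; python3 - <<'E'
import cv2
a=cv2.imread("pics/w4.png"); cv2.imwrite("pics/w4c.png",cv2.resize(a[0:300,200:600],(800,600),interpolation=cv2.INTER_CUBIC))
E
```

```text
5.1667 [529.5  17.9  24.6] [-1.800e+02  1.000e-02 -1.051e+01] [ 0.6 -1.2 -1.7] [-0.23  0.72  0.16  2.17 -0.4   0.27 -1.49]
```

View pics/w4c.png

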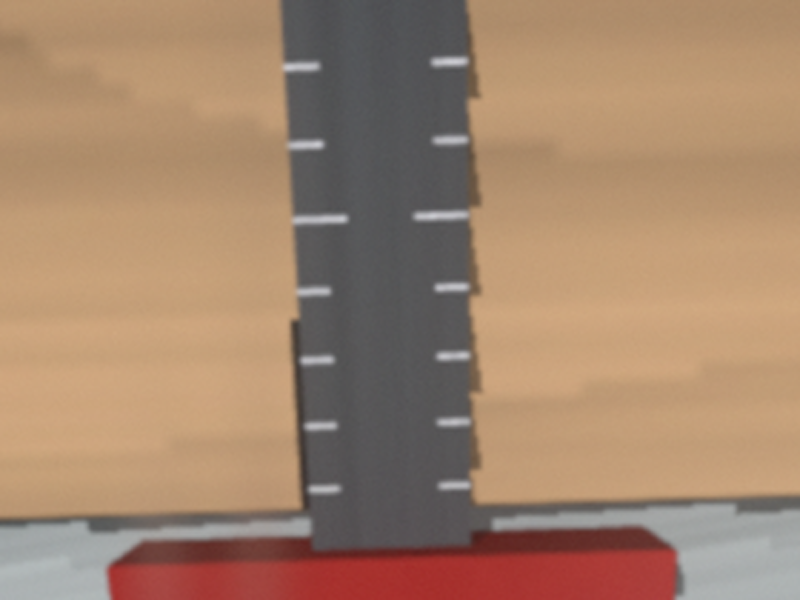

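>>> apply_moves:
  series: [0.001, -0.0002, -0.0005, 0, 0, 0, 0.2, 0.001, -0.0002, -0.0003, 0, 0, 0, 0.2, 0.001, -0.0001, 0, 0, 0, 0, 0.2, 0, 0, 0, 0, 0, 0, 0.2, 0, 0, 0, 0, 0, 0, 0.2]

```text
time_s: 5.63
tool_pos: [532.6, 17.4, 23.9]
tool_rot: [-3.142, -0.0, -0.183]
ft_force: [-0.8, -0.1, 0.5]
gripper_width: 0.4
finger_force: 60.3
```

>>> apply_moves:
  series: [0.001, -0.0002, 0, 0, 0, 0, 0.2, 0, 0, 0, 0, 0, 0, 0.2, 0, 0, 0, 0, 0, 0, 0.2]

```text
time_s: 5.88
tool_pos: [533.6, 17.3, 23.9]
tool_rot: [-3.142, 0.0, -0.183]
ft_force: [-0.7, -0.3, 2.1]
gripper_width: 0.402
finger_force: 60.4
```

```bash
python3 snap.py w5; python3 - <<'E'
import cv2
a=cv2.imread("pics/w5.png"); cv2.imwrite("pics/w5c.png",cv2.resize(a[0:300,200:600],(800,600),interpolation=cv2.INTER_CUBIC))
E
```

```text
5.8833 [533.6  17.3  23.9] [-180.      0.    -10.51] [-0.7 -0.3  2.1] [-0.23  0.73  0.16  2.16 -0.4   0.28 -1.48]
```

View pics/w5c.png

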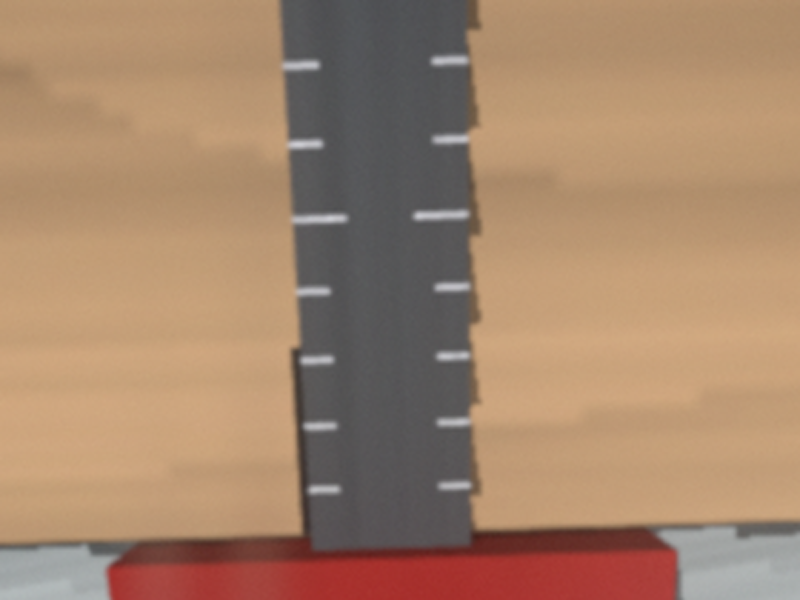

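>>> apply_moves:
  series: [0.001, -0.0002, 0, 0, 0, 0, 0.2, 0, 0, 0, 0, 0, 0, 0.2]

```text
time_s: 6.1
tool_pos: [534.4, 17.1, 23.8]
tool_rot: [-3.142, 0.0, -0.183]
ft_force: [-1.9, 0.4, 2.4]
gripper_width: 0.404
finger_force: 60.5
```

>>> apply_moves:
  series: [0.001, -0.0002, 0, 0, 0, 0, 0.2, 0, 0, 0, 0, 0, 0, 0.2]

```text
time_s: 6.27
tool_pos: [535.1, 16.9, 23.8]
tool_rot: [-3.142, 0.001, -0.184]
ft_force: [-2.7, 0.3, 3.5]
gripper_width: 0.401
finger_force: 60.7
```

>>> apply_moves:
  series: [0.0007, -0.0001, 0, 0, 0, 0, 0.2, 0, 0, 0, 0, 0, 0, 0.2]

```text
time_s: 6.43
tool_pos: [535.1, 16.9, 23.8]
tool_rot: [-3.141, 0.002, -0.183]
ft_force: [-4.2, 1.4, 5.6]
gripper_width: 0.406
finger_force: 60.9
```

>>> apply_moves:
  series: [0.001, -0.0002, 0, 0, 0, 0, 0.2, 0, 0, 0, 0, 0, 0, 0.2]

```text
time_s: 6.6
tool_pos: [535.1, 16.9, 23.8]
tool_rot: [-3.141, 0.004, -0.183]
ft_force: [-5.0, 1.3, 7.0]
gripper_width: 0.405
finger_force: 61.0
```

>>> apply_moves:
  series: [0.001, -0.0002, 0, 0, 0, 0, 0.2, 0, 0, 0, 0, 0, 0, 0.2, 0, 0, 0, 0, 0, 0, 0.2]

```text
time_s: 6.85
tool_pos: [535.2, 16.9, 23.8]
tool_rot: [-3.141, 0.006, -0.183]
ft_force: [-6.9, 2.2, 8.1]
gripper_width: 0.406
finger_force: 61.2
```

```bash
python3 snap.py w6; python3 - <<'E'
import cv2,numpy as np
a=cv2.imread("pics/w5.png").astype(int);b=cv2.imread("pics/w6.png").astype(int)
# board near edge row (wood->red/grey) at several columns outside & the fence; tick strip width
for n,i in(("w5",a),("w6",b)):
    for v in (200,220,240,255):print(n,v,i[v,344:360].sum(1)//3)
    for u in (150,230,280,320,450,500,560,650):
        c=i[200:290,u]; w=c[:,2]-c[:,0]; print(u,[int(200+j) for j in np.argsort(-abs(np.diff(w)))[:3]],end=" ")
    print()
E
```

```text
6.85 [535.2  16.9  23.8] [-179.99    0.36  -10.5 ] [-6.9  2.2  8.1] [-0.23  0.73  0.16  2.16 -0.39  0.29 -1.49]
w5 200 [162 151 129 102  74  60  62  71  81  87  88  87  88  88  89  88]
w5 220 [162 161 154 138 107  76  61  58  67  76  83  86  87  88  88  88]
w5 240 [153 153 152 151 138 111  81  59  55  64  74  82  84  86  86  85]
w5 255 [152 152 152 153 146 130 109  80  59  55  63  75  82  85  86  85]
150 [273, 274, 272] 230 [270, 271, 272] 280 [281, 282, 280] 320 [280, 281, 267] 450 [277, 276, 278] 500 [276, 275, 262] 560 [261, 262, 260] 650 [258, 259, 257] 
w6 200 [159 146 122  90  64  57  63  72  81  86  88  89  88  88  88  89]
w6 220 [164 161 152 135 102  71  58  60  70  76  84  88  87  86  86  87]
w6 240 [151 151 149 144 126 100  75  58  57  65  74  81  84  84  85  86]
w6 255 [153 153 154 153 143 121  96  69  54  56  64  75  82  85  85  85]
150 [278, 277, 279] 230 [275, 276, 274] 280 [281, 282, 280] 320 [281, 280, 282] 450 [277, 276, 278] 500 [275, 276, 274] 560 [266, 265, 267] 650 [263, 264, 262]
```

>>> apply_moves:
  series: [-0.0018, 0.0003, 0, 0, 0, 0, 0.2, 0, 0, 0, 0, 0, 0, 0.2, 0, 0, 0, 0, 0, 0, 0.5, 0, 0, 0, 0, 0, 0, 0.6, 0, 0, 0, 0, 0, 0, 0.75, 0, 0, 0, 0, 0, 0, 0.75, 0, 0, 0, 0, 0, 0, 0.75, 0, 0, 0, 0, 0, 0, 0.75]

```text
time_s: 7.57
tool_pos: [536.9, 16.5, 23.8]
tool_rot: [3.142, -0.001, -0.184]
ft_force: [1.5, 0.1, -0.0]
gripper_width: 0.751
finger_force: 0.0
```

>>> apply_moves:
  series: [0, 0, 0.01, 0, 0, 0, 0.75, 0, 0, 0.02, 0, 0, 0, 0.75, 0, 0, 0.03, 0, 0, 0, 0.75, 0, 0, 0.03, 0, 0, 0, 0.75, 0, 0, 0, 0, 0, 0, 0.75, 0, 0, 0, 0, 0, 0, 0.75]

```text
time_s: 8.07
tool_pos: [537.8, 16.8, 116.0]
tool_rot: [-3.14, -0.004, -0.183]
ft_force: [0.2, -0.1, -0.0]
gripper_width: 0.747
finger_force: 0.0
```

```bash
python3 snap.py w7
```

```text
8.0667 [537.8  16.8 116. ] [-179.93   -0.25  -10.5 ] [ 0.2 -0.1 -0. ] [-0.32  0.57  0.28  2.14 -0.34  0.47 -1.54]
```

View pics/w7.png

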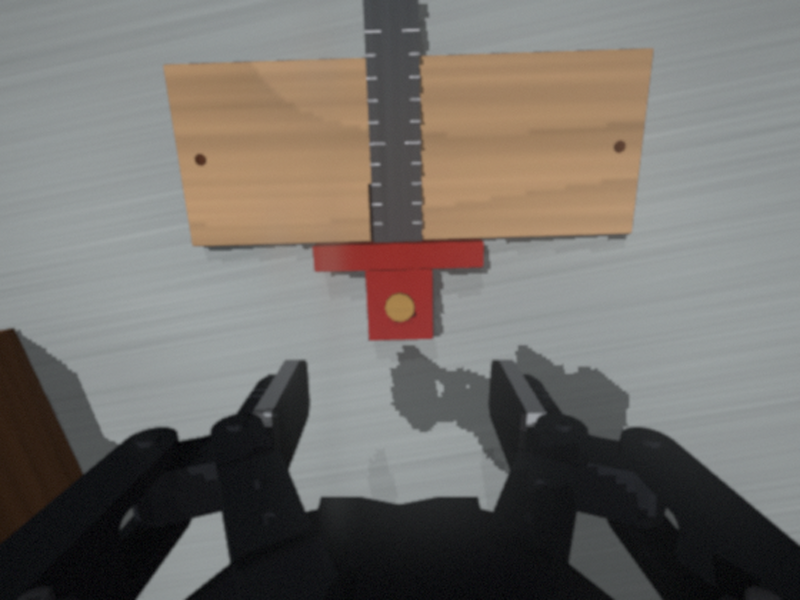

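Square is flush with the board: board edge (193,246)–(632,234), fence right against it, with the tick's left half showing along the blade's left edge at (371,185–240). Now for the pencil.

>>> apply_moves:
  series: [-0.005, 0.01, 0.03, 0, 0, 1.2, 0.75, -0.005, 0.02, 0.03, 0, 0, 1.2, 0.75, -0.008, 0.025, 0.025, 0, 0, 1.2, 0.75, -0.008, 0.028, 0.02, 0, 0, 1.2, 0.75, -0.008, 0.03, 0.015, 0, 0, 1.2, 0.75, -0.008, 0.03, 0.012, 0, 0, 1.2, 0.75, -0.008, 0.03, 0, 0, 0, 1.2, 0.75, -0.008, 0.03, 0, 0, 0, 1.2, 0.75, -0.008, 0.03, 0, 0, 0, 1.2, 0.75, -0.008, 0.018, 0, 0, 0, 1.2, 0.75]

```text
time_s: 8.95
tool_pos: [460.8, 271.3, 244.6]
tool_rot: [-3.141, 0.002, 0.031]
ft_force: [0.2, 0.9, 0.2]
gripper_width: 0.75
finger_force: 0.0
```

>>> apply_moves:
  series: [0, 0, 0, 0, 0, 0, 0.75, 0, 0, 0, 0, 0, 0, 0.75, 0, 0, 0, 0, 0, 0, 0.75]

```text
time_s: 9.2
tool_pos: [462.2, 266.3, 244.8]
tool_rot: [3.14, 0.002, 0.025]
ft_force: [0.3, -0.5, -0.1]
gripper_width: 0.751
finger_force: 0.0
```

```bash
python3 snap.py w8; python3 - <<'E'
from h import *; import pickle
s=pickle.load(open("pics/w7.pkl","rb")); C=cam("wrist",s); k=.7
l,r=hit(C,193*k,246*k,10),hit(C,632*k,234*k,10); ey=(l-r)/np.linalg.norm(l-r)
print("tick",((l+r)/2+20*ey).round(1),np.linalg.norm(l-r),ey.round(3),"tick seen",hit(C,371*k,242*k,10).round(1))
E
```

```text
9.2 [462.2 266.3 244.8] [1.7989e+02 9.0000e-02 1.4300e+00] [ 0.3 -0.5 -0.1] [-0.86  0.37  0.33  2.05 -0.17  0.75 -1.97]
tick [576.1  23.6  10. ] 239.57919256314995 [0.156 0.988 0.   ] tick seen [575.9  25.8  10. ]
```

View pics/w8.png

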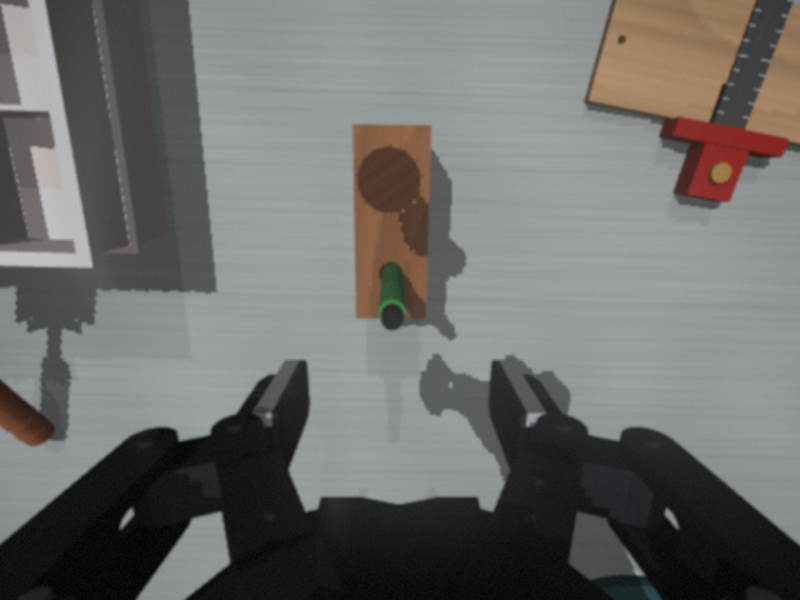

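Pencil cap centre at (392,317) (z≈175), barrel enters the block at (390,271) (z=80). Block top spans (353,125)–(431,125) to (356,318)–(427,318), with the brush in the far hole.

```bash
python3 - <<'E'
from h import *; import pickle
s=pickle.load(open("pics/w8.pkl","rb")); C=cam("wrist",s); k=.7
for n,u,v,z in[("cap",392,317,175),("base",390,271,80),("k",353,125,80),("k",431,125,80),("k",427,318,80),("k",356,318,80)]: print(n,hit(C,u*k,v*k,z).round(1))
E
```

```text
cap [466.4 270.1 175. ]
base [467.9 272.8  80. ]
k [562.1 298.   80. ]
k [563.3 248.5  80. ]
k [433.9 245.5  80. ]
k [432.7 296.7  80. ]
```

>>> apply_moves:
  series: [0.0025, 0.0025, -0.006, 0, 0, 0, 0.75, 0.0023, 0.0022, -0.012, 0, 0, 0, 0.75, 0, 0, -0.014, 0, 0, 0, 0.75, 0, 0, -0.014, 0, 0, 0, 0.75, 0, 0, -0.014, 0, 0, 0, 0.75, 0, 0, -0.014, 0, 0, 0, 0.75, 0, 0, -0.014, 0, 0, 0, 0.75, 0, 0, -0.014, 0, 0, 0, 0.75, 0, 0, 0, 0, 0, 0, 0.75, 0, 0, 0, 0, 0, 0, 0.75]

```text
time_s: 10.08
tool_pos: [467.0, 271.3, 142.5]
tool_rot: [3.14, 0.002, 0.025]
ft_force: [0.6, 0.0, 1.2]
gripper_width: 0.751
finger_force: 0.0
```

>>> apply_moves:
  series: [0, 0, 0, 0, 0, 0, 0.4, 0, 0, 0, 0, 0, 0, 0.3, 0, 0, 0, 0, 0, 0, 0.05, 0, 0, 0, 0, 0, 0, 0.05, 0, 0, 0, 0, 0, 0, 0.05, 0, 0, 0, 0, 0, 0, 0.05, 0, 0, 0, 0, 0, 0, 0.05, 0, 0, 0, 0, 0, 0, 0.05, 0, 0, 0, 0, 0, 0, 0.05, 0, 0, 0, 0, 0, 0, 0.05]

```text
time_s: 10.92
tool_pos: [467.7, 272.6, 144.3]
tool_rot: [-3.141, -0.001, 0.026]
ft_force: [-0.1, -0.3, 5.7]
gripper_width: 0.147
finger_force: 58.4
```

>>> apply_moves:
  series: [0, 0, 0.005, 0, 0, 0, 0.05, 0, 0, 0.01, 0, 0, 0, 0.05, 0, 0, 0.015, 0, 0, 0, 0.05, 0, 0, 0.018, 0, 0, 0, 0.05, 0, 0, 0.018, 0, 0, 0, 0.05, 0, 0, 0.018, 0, 0, 0, 0.05, 0, 0, 0.018, 0, 0, 0, 0.05, 0, 0, 0.018, 0, 0, 0, 0.05, 0, 0, 0, 0, 0, 0, 0.05, 0, 0, 0, 0, 0, 0, 0.05]

```text
time_s: 11.75
tool_pos: [467.4, 272.6, 264.8]
tool_rot: [-3.14, -0.001, 0.026]
ft_force: [-0.1, -0.8, -1.0]
gripper_width: 0.147
finger_force: 58.5
```

>>> apply_moves:
  series: [0, -0.02, 0, 0, 0, 0, 0.05, 0.005, -0.03, 0, 0, 0, 0, 0.05, 0.015, -0.032, 0, 0, 0, 0, 0.05, 0.025, -0.03, 0, 0, 0, 0, 0.05, 0.025, -0.03, 0, 0, 0, 0, 0.05, 0.027, -0.03, 0, 0, 0, 0, 0.05, 0.027, -0.03, 0, 0, 0, 0, 0.05, 0.027, -0.03, 0, 0, 0, 0, 0.05, 0.027, -0.02, 0, 0, 0, 0, 0.05, 0.02, -0.01, 0, 0, 0, 0, 0.05]

```text
time_s: 12.58
tool_pos: [666.1, 5.0, 262.3]
tool_rot: [3.139, 0.002, 0.02]
ft_force: [-0.2, -0.3, 0.3]
gripper_width: 0.147
finger_force: 58.5
```

>>> apply_moves:
  series: [0, 0, 0, 0.78, 4.94, 0, 0.05, 0, 0, 0, 0.78, 4.94, 0, 0.05, 0, 0, 0, 0.78, 4.94, 0, 0.05, 0, 0, 0, 0.78, 4.94, 0, 0.05, 0, 0, 0, 0.78, 4.94, 0, 0.05, 0, 0, 0, 0.78, 4.94, 0, 0.05, 0, 0, 0, 0.78, 4.94, 0, 0.05, 0, 0, 0, 0.78, 4.94, 0, 0.05, 0, 0, 0, 0.78, 4.94, 0, 0.05, 0, 0, 0, 0, 0, 0, 0.05]

```text
time_s: 13.42
tool_pos: [664.8, 10.0, 258.0]
tool_rot: [-2.961, 0.778, 0.099]
ft_force: [0.8, -0.6, -2.0]
gripper_width: 0.151
finger_force: 58.5
```

```bash
cat > tip.py <<'E'
import sys
from h import *
s=observe(); n=sys.argv[1]
R=Ro.from_euler("xyz",s["tool_rot"]).as_matrix()
print(s["time_s"],s["tool_pos"].round(1),R[:,2].round(3),s["joint_positions"].round(2),s["gripper_width"].round(3),"tip nominal",(s["tool_pos"]+129*R[:,2]).round(1))
for c in ("wrist","side","top"):
    cv2.imwrite(f"pics/{n}_{c}.png",vision.read_camera(c)[:,:,::-1])
def crop(c,P,w,W):
    C=cam(c,s); u,v=proj(C,P); u0,v0=int(round(u-w)),int(round(v-w)); print(c,"nominal tip px",round(u,1),round(v,1),"crop origin",u0,v0,"scale",W/2/w)
    im=cv2.copyMakeBorder(cv2.imread(f"pics/{n}_{c}.png"),300,300,300,300,cv2.BORDER_CONSTANT)[v0+300:v0+300+2*w,u0+300:u0+300+2*w]
    return cv2.resize(im,(W,W),interpolation=cv2.INTER_CUBIC)
P=s["tool_pos"]+129*R[:,2]
cv2.imwrite(f"pics/{n}.png",np.hstack([crop("side",P,40,400),crop("wrist",P,80,400)]))
E
python3 tip.py t1
```

```text
Traceback (most recent call last):
  File "tip.py", line 5, in <module>
    print(s["time_s"],s["tool_pos"].round(1),R[:,2].round(3),s["joint_positions"].round(2),s["gripper_width"].round(3),"tip nominal",(s["tool_pos"]+129*R[:,2]).round(1))
                                                                                           ^^^^^^^^^^^^^^^^^^^^^^^^
AttributeError: 'float' object has no attribute 'round'
```

>>> apply_moves:
  series: [0.003, 0, -0.015, 0, 0, 0, 0.05, 0.003, 0, -0.018, 0, 0, 0, 0.05, 0.003, -0.001, -0.018, 0, 0, 0, 0.05, 0, -0.001, -0.018, 0, 0, 0, 0.05, 0, 0, -0.018, 0, 0, 0, 0.05, 0, 0, -0.008, 0, 0, 0, 0.05, 0, 0, 0, 0, 0, 0, 0.05, 0, 0, 0, 0, 0, 0, 0.05, 0, 0, 0, 0, 0, 0, 0.05]

```text
time_s: 14.17
tool_pos: [674.7, 8.3, 169.7]
tool_rot: [-2.962, 0.768, 0.099]
ft_force: [-0.3, 0.4, -0.4]
gripper_width: 0.144
finger_force: 58.5
```

```bash
sed -i 's/s\["gripper_width"\].round(3)/s["gripper_width"]/' tip.py; python3 tip.py t1
```

```text
14.1667 [674.7   8.3 169.7] [-0.698  0.11  -0.708] [-0.17  0.97  0.29  1.28 -0.28  1.72 -1.37] 0.14449411911667046 tip nominal [584.7  22.5  78.4]
side nominal tip px 288.9 195.5 crop origin 249 155 scale 5.0
wrist nominal tip px 280.0 205.1 crop origin 200 125 scale 2.5
```

View pics/t1.png

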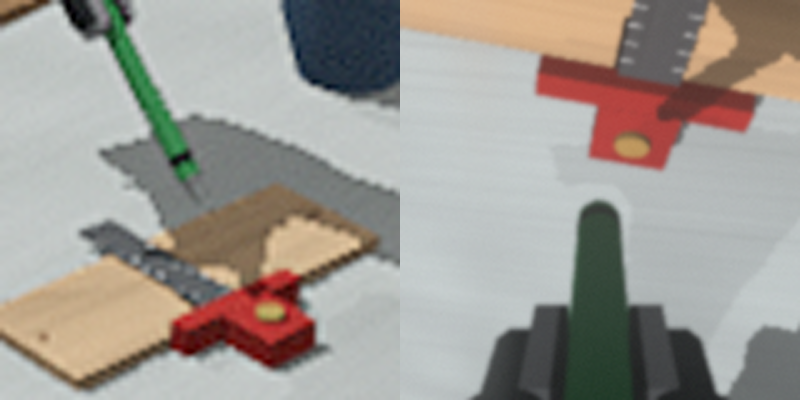

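Side crop: the pencil point is at (204,203), within 1 px of where the nominal grasp puts it. The wrist crop shows it straight in the jaws at (599,203), and the square is undisturbed. Lower to the hover.

>>> apply_moves:
  series: [0, 0, -0.008, 0, 0, 0, 0.05, 0, 0, -0.01, 0, 0, 0, 0.05, 0, 0, -0.01, 0, 0, 0, 0.05, 0, 0, -0.01, 0, 0, 0, 0.05, 0, 0, -0.005, 0, 0, 0, 0.05, 0, 0, 0, 0, 0, 0, 0.05, 0, 0, 0, 0, 0, 0, 0.05, 0, 0, 0, 0, 0, 0, 0.05, 0, 0, 0, 0, 0, 0, 0.05]

```text
time_s: 15.07
tool_pos: [674.6, 8.2, 126.3]
tool_rot: [-2.962, 0.768, 0.099]
ft_force: [-1.2, -0.2, 0.7]
gripper_width: 0.145
finger_force: 58.5
```

```bash
python3 tip.py t2; python3 - <<'E'
from h import *
s=observe();print(s["ft_force"].round(1),s["finger_force"])
S=cam("side");R=Ro.from_euler("xyz",s["tool_rot"]).as_matrix()
P=s["tool_pos"]+129*R[:,2]
print("tick proj side",np.round(proj(S,[576.1,23.6,10]),1),"board corner L",np.round(proj(S,[591.7,122.4,10]),1), "screw",np.round(proj(S,[541,16,24]),1))
# in side pic t1: left board corner at crop (80,385)?; screw at crop (270,312)
print("t1 screw px",249+270/5,155+312/5,"corner",249+80/5,155+383/5)
E
```

```text
15.0667 [674.6   8.2 126.3] [-0.698  0.11  -0.708] [-0.17  1.02  0.29  1.29 -0.29  1.67 -1.36] 0.14521583664897408 tip nominal [584.6  22.5  35.1]
side nominal tip px 288.7 208.7 crop origin 249 169 scale 5.0
wrist nominal tip px 280.0 205.1 crop origin 200 125 scale 2.5
[ 0.9 -0.   0.1] 58.52849364280701
tick proj side [290.6 217.4] board corner L [263.8 230. ] screw [302.2 216.3]
t1 screw px 303.0 217.4 corner 265.0 231.6
```

```bash
python3 -c "
from cell import env
print(env.finish_job())"
```

```text
the job is handed in; nothing more can be done
None
```

The job is handed in at about 15 s: the square lies released and flush with the board, its left blade edge at the tick, and the gripper still holds the pencil point down at 45°, about 25 mm above the board over the line, roughly 9 mm in from the tick.

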